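# Seal the port of an outdoor radio housing

### The job

Put the dark grey screw lid on the open threaded port of the grey radio housing and screw it down clockwise until it is snug on its rubber seal, then let go of it. Stop when the torque has clearly risen and do not overtighten, as that would crush the seal; leave the other things on the bench where they are.

Things in the scene. Friction and masses are not known exactly. Their poses are not given: they have to be found in the camera images.
- lid_knob (a point): Loose dark grey screw lid (110 g), skirt down on the bench at the start. This point is on its axis, on the knob, 43 mm above its lower edge; axes are the lid's, z up. The lid is a skirt 70 mm across and 21 mm high, closed on top, with a round rubber knob above it, 44 mm across and 32 mm high (from 22 mm below this point to 10 mm above), which twists springily on the lid, 7 degrees per N m.
- lid: The same lid; origin on its axis at the skirt's lower edge, same axes. Inside the skirt near this edge are three lugs, 5 mm thick, at 0, 120 and 240 degrees from the lid's x axis; a raised rib outside on the skirt marks each. On the neck the loose lid rests on the seal, this origin 18 mm below the seal's top, lid_knob 25 mm above it.
- housing: Grey radio housing, fixed to the bench, 130 x 120 mm and 60 mm high; origin at the middle of its underside, z up. In the middle of its top stands an upright round metal neck, the port, 42 mm across and 22 mm high, with three thread ramps round it that reach 29 mm from the axis.
- port (a point): On the neck's axis at the nominal top of the seal, 87 mm above the housing's underside; axes as the housing's. The measured poses do not tell the seal's real free top: it lies anywhere up to 3 mm above or below this point.
- thread (a point): On the neck's axis, half-way up the thread; axes as the housing's. The gaps between ramps, 45 degrees wide, are centred at 0, 120, 240 degrees from x: the lid's lugs drop through when the lid's x is within about 14 degrees of one. Turned clockwise from above, each lug meets a ramp 22 degrees past mid-gap that draws the lid down 1.3 mm per 10 degrees, for 70 degrees, to a hard stop.
- seal: Springy rubber seal ring, 37 mm across, in the neck's mouth; origin at its nominal top (= port). It yields downward 1 mm per 20 N. As the lid is drawn down on it, turning torque rises by roughly 0.32 N m per 10 N on the seal. Snug is about 16 N on the seal (10 to 22 N); over 30 N, by turning or by pressing, crushes it. The thread holds when let go.
- media_box: Bystander: black flat box 90 x 90 x 26 mm, loose; origin under its middle.
- adapter: Bystander: white plug adapter 50 x 45 x 30 mm, loose; origin under its middle.
- driver: Bystander: screwdriver, loose, lying on the bench.
Things that resemble listed ones, but are neither listed nor needed, are in the scene too. Of the things like the housing, leave any that is purple; of the rest the smaller one is meant.

How it is judged:
By the outcome, as a careful person would: the job done as asked, in the order asked, and still so for the second after the job is handed in, with the robot touching nothing.
It also fails if it takes over 64 s, if anything falls off the work surface, if the arm or the gripper's body presses on something with over 40 N, if the wrist force passes 120 N, or if a joint passes its speed limit or range.

### The arm

A 6-joint arm with a two-finger parallel gripper is mounted at the origin on the work surface. World frame = base frame: x ahead of the robot, y to its left, z up, the work surface at z = 0. Lengths are in mm, angles in rad, forces in N, time in s.
With the tool pointing down it reaches from about 350 to 875 mm from the base axis. Payload 4.2 kg.
Tool frame: the origin (TCP) lies midway between the tips of the shut fingers; the grasp point (between the pads) lies 19 mm behind it; z points along the fingers, y is the line along which they close (so a half turn about z gives the same grasp; the last joint's range is limited). The gripper opens to 85 mm and grips with 20 to 120 N. Pads are 22 mm wide; open, the fingers measure 114 mm over their backs; the gripper's body (76 mm by 85 mm) begins 54 mm behind the grasp point. The pads swing forward as they close: fully open they stand 13 mm farther back than shut.
Start: joints at [-0.995, 0.385, 0.008, 0, -1.194, -0.259], TCP at [194.72, -593.871, 203.312] pointing down, gripper open.
Joint ranges: [-3.14, 3.14], [-1.21, 2.06], [-1.07, 1.41], [-3.16, 2.05], [-2.99, -0.16], [-3.1, 3.1]. Speed limits (rad/s): [2.79, 2.79, 3.14, 3.14, 3.14, 3.14].

### API

Orientations are given as a unit quaternion [x, y, z, w].
In Python, from bench import arm gives the robot as it stands.
- The arm moves only by the tool send_rows, never from a script. Its argument "targets" is a list of rows, each an object of numbers: "gripper": the gripper command: -1 is fully open, 1 is shut, values between are in proportion; "x", "y", "z": the shift along the tool's x, y, z in cm; "ax", "ay", "az": the turn, a rotation vector about the tool's x, y, z in degrees. A call has 1 to 5 rows; each row shifts and turns the commanded pose from where the row before left it, along the tool's axes as they then stand; what a row does not reach is not made up. A row lasts 1/12 s, in which the tool goes at most 41.7 mm and 7.16 degrees, less where a joint would pass 70% of its speed; a pose out of reach is approached as far as the arm can. A call is refused whole if a number of a shift passes 4.17 or a number of a turn 7.16, either way. A call with a gripper value outside its range is refused whole. The fingers move at their own pace and stop on an object; the grip force is fixed at half the most. Time passes only in rows, so rows that do not move let the fingers close. It gives the time, the measured TCP pose, the force, the opening and the grip force at its end, in the units of the state.
- arm.read_state(): the state, without advancing time (a new reading comes with each control period).
- arm.get_image(name): name is "side" or "top"; returns (picture, depth): 480x640x3 uint8, red, green, blue; 480x640 float32, mm along the optical axis (not along the pixel's ray), 0 where there is no reading.
- arm.camera_model(name): a dict with "fx", "fy", "cx", "cy" (pixels), "cam_to_world" (4x4, takes a point from camera to world coordinates). Camera axes: x right, y down, z forward; pixel columns grow to the right and rows downward; lengths in mm; the calibration is good to about 2 mm. A picture is of the moment at which its call begins. camera_model takes no time and is no camera call.
- arm.job_done(): hands the job in; it is judged then, once.
Trained networks look in the newest picture that a camera, given by its name, has taken for a name from the list of things; names that differ only in an ending like _2 or _b are one class to them, and where a whole thing is asked for, a point or a joint stands for the part that bears it (a point fixed in the world has none). Each returns a list of dicts, best first, with "score" (0 to 1); they miss things now and then, are a little off and sometimes report something else, mostly with a low value. They report only what shows in the picture. A call takes as long as a camera call. They do not tell look-alikes from the thing itself.
- arm.boxes_of(camera, thing): "rect" ([left, top, width, height] in pixels, round what is visible of it).
The state is a dict: "clock": time; "joints": joint angles; "joint_vel": joint speeds; "joint_efforts": joint torques, N m; "position": TCP position; "ee_rot": TCP orientation; "contact_force": force on the tool from outside, world axes, zero at the start; "wrist_torque": the same for the moment, N m; "gripper_width": finger opening in mm; "grasp_force": force on a finger pad.
Only numpy, scipy, OpenCV 4.12 (cv2) and the standard library are available. Lean on these libraries where they do the work, as an engineer would, in place of code of your own. Each camera call takes 0.05 s, during which the arm holds its last target. There are 200 camera calls.

## Working session

There is one attempt and no reset: what is moved stays moved. The work goes in short steps, Python scripts to look and compute and a tool call to move; the robot and the scene stay as the last step left them, time stands still between calls to the robot, and variables do not carry over. Pictures are saved under pics/ and viewed, at most 10 in all, crops included, and the job is handed in when it is done.

Besides the shell and the picture viewer there is one more tool, called after "Call:" in YAML: its name, and indented under it one key for each argument. send_rows: Moves the arm, as the interface text tells. Its arguments: {"type":"object","properties":{"targets":{"type":"array"}},"required":["targets"]}

```bash
mkdir -p pics; ls; python3 - <<'E'
from bench import arm
import cv2,numpy as np
s=arm.read_state();print({k:np.round(v,3).tolist() for k,v in s.items()})
for c in("side","top"):
    im,d=arm.get_image(c);cv2.imwrite(f"pics/{c}0.png",im[:,:,::-1]);np.savez(f"{c}0.npz",im=im,d=d)
    print(c,np.round(arm.camera_model(c)["cam_to_world"],3).tolist(),arm.camera_model(c)["fx"])
    for t in("lid","housing","media_box","adapter","driver"):
        print(t,[(np.round(b["rect"]).tolist(),round(b["score"],2)) for b in arm.boxes_of(c,t)])
E
```

```text
pics
{'clock': 0.0, 'joints': [-0.995, 0.386, 0.007, -0.0, -1.194, -0.259], 'joint_vel': [-0.0, -0.001, -0.001, -0.0, 0.001, -0.0], 'joint_efforts': [0.001, -39.229, 18.84, 4.186, -0.005, -0.0], 'position': [194.516, -593.274, 202.211], 'ee_rot': [-0.158, 0.987, 0.001, -0.0], 'contact_force': [-1.089, -0.095, -0.377], 'wrist_torque': [0.028, -0.034, -0.007], 'grasp_force': 0.0, 'gripper_width': 85.407}
side [[-0.884, -0.248, 0.396, 152.847], [-0.467, 0.45, -0.761, 742.812], [0.011, -0.858, -0.514, 587.5], [0.0, 0.0, 0.0, 1.0]] 483.38710655263156
lid [([247.0, 296.0, 41.0, 41.0], 0.94)]
housing [([340.0, 166.0, 64.0, 40.0], 0.97), ([402.0, 190.0, 99.0, 72.0], 0.86), ([312.0, 198.0, 75.0, 53.0], 0.69)]
media_box [([162.0, 381.0, 79.0, 64.0], 0.77)]
adapter [([360.0, 278.0, 36.0, 27.0], 0.91)]
driver [([191.0, 236.0, 85.0, 23.0], 0.73)]
top [[0.018, -0.996, 0.085, 469.234], [-1.0, -0.019, -0.022, 30.666], [0.023, -0.085, -0.996, 1148.445], [0.0, 0.0, 0.0, 1.0]] 570.9532144380323
lid [([210.0, 221.0, 42.0, 37.0], 0.63)]
housing [([427.0, 304.0, 94.0, 104.0], 0.94), ([479.0, 188.0, 83.0, 84.0], 0.87), ([382.0, 205.0, 67.0, 72.0], 0.83)]
media_box [([91.0, 225.0, 60.0, 61.0], 0.95)]
adapter [([382.0, 205.0, 68.0, 70.0], 0.57)]
driver [([304.0, 97.0, 18.0, 98.0], 0.58)]
```

View pics/side0.png

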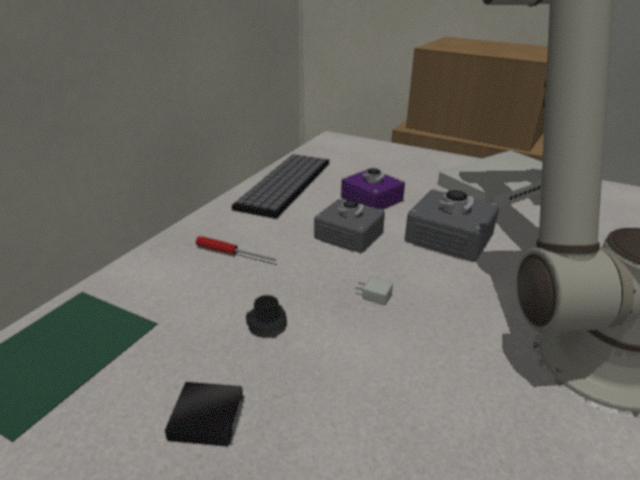

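View pics/top0.png

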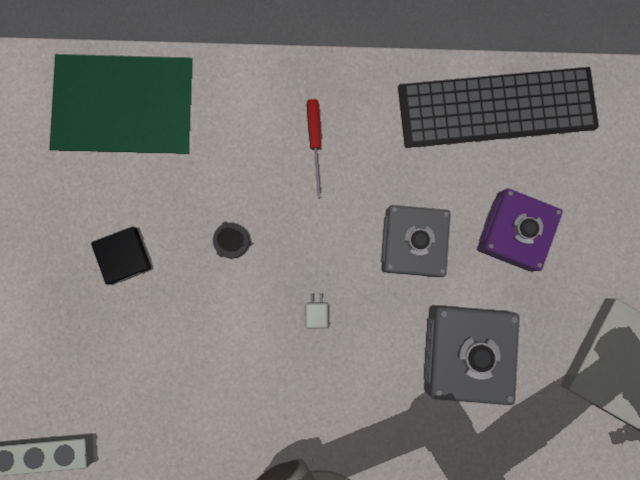

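The meant housing is the small grey one, at top (416,240); the lid is at top (231,240). The large grey one at (475,355) and the purple one at (520,230) are decoys. Next I'll zoom in and measure.

```bash
cat > h.py <<'E'
import numpy as np,cv2
from bench import arm
def cloud(c,d,roi):
    m=arm.camera_model(c);l,t,w,h=roi
    v,u=np.mgrid[t:t+h,l:l+w];z=d[t:t+h,l:l+w]
    P=np.stack([(u-m["cx"])/m["fx"]*z,(v-m["cy"])/m["fy"]*z,z,np.ones_like(z)],-1)@np.array(m["cam_to_world"]).T
    return P[...,:3]
def proj(c,p):
    m=arm.camera_model(c);q=np.linalg.inv(m["cam_to_world"])@np.append(p,1)
    return m["fx"]*q[0]/q[2]+m["cx"],m["fy"]*q[1]/q[2]+m["cy"]
E
python3 - <<'E'
from h import *
for c,rois in dict(top=dict(lid=(205,214,54,54),hou=(375,196,84,88)),side=dict(lid=(240,288,55,55),hou=(305,190,90,66))).items():
    f=np.load(c+"0.npz")
    for n,r in rois.items():
        P=cloud(c,f["d"],r);z=P[...,2];ok=(f["d"][r[1]:r[1]+r[3],r[0]:r[0]+r[2]]>0)
        print(c,n,np.percentile(z[ok],[1,50,99]).round(1),np.histogram(z[ok],bins=np.arange(-10,110,5))[0])
        bands=[(14,30),(42,60)] if n=="lid" else [(50,68),(69,78),(78,95)]
        for a,b in bands:
            q=P[ok&(z>a)&(z<b)]
            if len(q)>5:
                (cx,cy),rad=cv2.minEnclosingCircle(q[:,:2].astype(np.float32));rc=cv2.minAreaRect(q[:,:2].astype(np.float32))
                print((a,b),len(q),"mean",q.mean(0).round(1),"circ",round(cx,1),round(cy,1),round(rad,1),"rect",np.round(rc[0],1),np.round(rc[1],1),round(rc[2],1))
f=np.load("top0.npz");im=f["im"]
a=cv2.resize(im[212:268,203:259],(400,400),interpolation=cv2.INTER_CUBIC)
b=cv2.resize(im[200:280,376:456],(400,400),interpolation=cv2.INTER_CUBIC)
o=np.hstack([a,b]).astype(float);o=255*(o/255)**.6
cv2.imwrite("pics/crop1.png",o[:,:,::-1].astype(np.uint8))
E
```

```text
top lid [-3.9  2.3 56.9] [  10  705 1098   49   12  110  395   68   12    6    8   29  292  109
    1    0    0    0    0    0    0    0    0]
(14, 30) 574 mean [545.8 183.6  22.1] circ 548.0 186.3 38.2 rect [546.  187.1] [70.  71.9] 56.0
(42, 60) 434 mean [546.9 185.9  53.3] circ 547.3 186.4 22.7 rect [546.8 186.4] [44.  43.5] 46.3
top hou [-3.6 57.8 86.9] [  12 1138 1721   76   27   26   13   28   26   28   30   77   85 1447
 1937   72   53  121  242  202    3    0    0]
(50, 68) 3537 mean [ 549.6 -175.1   60.3] circ 550.5 -176.0 85.2 rect [ 550.8 -176.4] [123.4 130.3] 86.1
(69, 78) 130 mean [ 550.3 -173.9   75. ] circ 550.8 -177.8 29.4 rect [ 554.  -175.6] [50.3 57.8] 41.2
(78, 95) 494 mean [ 549.8 -176.8   84.1] circ 550.7 -177.3 29.0 rect [ 547.7 -180.2] [48.7 54.3] 27.6
side lid [-1.3  2.2 54.9] [   0  360 1363   81   89  100  380   87   53   57   56   60  308   23
    0    0    0    0    0    0    0    0    0]
(14, 30) 584 mean [534.5 198.5  21.8] circ 541.9 187.1 38.4 rect [539.9 191.9] [72.9 65.8] 36.8
(42, 60) 430 mean [539.8 190.3  51.8] circ 542.1 186.3 23.6 rect [541.7 186.9] [43.4 44.8] 64.3
side hou [-1.2 20.4 86. ] [   0  397 2023  134  147  245  176  263  181  252  172  231  199  377
  830   34   37   57   81   86    0    0    0]
(50, 68) 1424 mean [ 538.  -174.3   59.4] circ 539.8 -236.0 133.3 rect [ 542.5 -241.6] [251.7 130.8] 87.1
(69, 78) 71 mean [ 536.3 -165.    74.3] circ 543.9 -173.5 27.9 rect [ 540.8 -166.9] [55.3 23. ] 25.3
(78, 95) 195 mean [ 543.5 -173.    83.8] circ 547.0 -177.4 30.0 rect [ 542.5 -178.9] [49.1 55.3] 18.5
```

View pics/crop1.png

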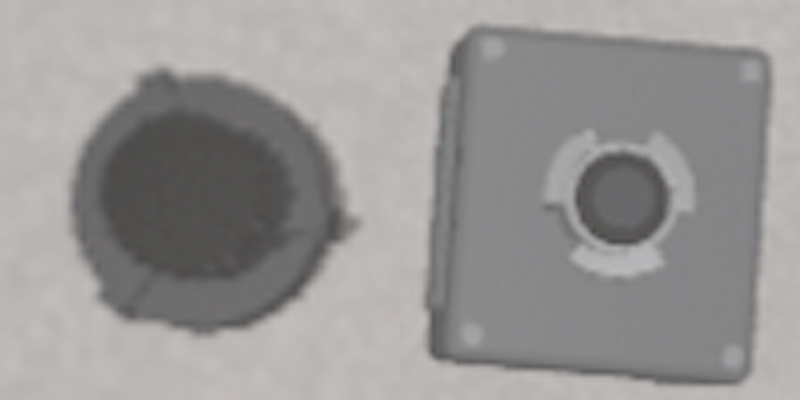

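The top crop shows lid ribs at crop (155,80), (345,222) and (120,305). The ramp gaps are near crop (620,135), (555,245) and (690,240). Now I'll measure these angles numerically.

```bash
python3 - <<'E'
from h import *
m=arm.camera_model("top")
def plane(u,v,z):  # pixel -> world at height z
    T=np.array(m["cam_to_world"]);r=T[:3,:3]@np.array([(u-m["cx"])/m["fx"],(v-m["cy"])/m["fy"],1]);return (T[:3,3]+r*(z-T[2,3])/r[2])[:2]
f=np.load("top0.npz")
P=cloud("top",f["d"],(205,214,54,54));z=P[...,2]
c=np.array([547,186.4]);d=P[...,:2]-c;r=np.hypot(d[...,0],d[...,1]);th=np.degrees(np.arctan2(d[...,1],d[...,0]))%360
k=(z>8)&(z<30)&(r>25)
for a in range(0,360,10):
    q=k&(th>=a)&(th<a+10);print(a,round(r[q].max(),1) if q.any() else None,end="; ")
print()
for u,v in((155,78),(348,222),(115,308)):
    p=plane(203+u/400*56-.5,212+v/400*56-.5,12)-c;print("rib",p.round(1),np.degrees(np.arctan2(p[1],p[0]))%360)
# housing: bright ramps via grey image rectified to plane z~80
c=np.array([550.7,-177.3]);g=cv2.cvtColor(f["im"],cv2.COLOR_RGB2GRAY)
P=cloud("top",f["d"],(375,196,84,88))
A=np.arange(0,360,3);out=[]
for a in A:
    s=[]
    for R in(24,25,26,27):
        u,v=proj("top",np.array([c[0]+R*np.cos(np.radians(a)),c[1]+R*np.sin(np.radians(a)),80]))
        s.append(cv2.getRectSubPix(g,(1,1),(u,v))[0,0])
    out.append(np.mean(s))
print(np.round(out).astype(int).reshape(12,10))
o=np.array(out)-np.mean(out);F=sum(o*np.exp(-3j*np.radians(A)));print("ramp centre mod120",-np.degrees(np.angle(F))/3%120,"gap",(-np.degrees(np.angle(F))/3+60)%120)
E
```

```text
0 35.1; 10 39.2; 20 37.9; 30 35.7; 40 33.7; 50 35.2; 60 35.3; 70 34.6; 80 35.2; 90 34.8; 100 34.4; 110 34.6; 120 33.9; 130 37.2; 140 37.4; 150 34.8; 160 34.1; 170 35.0; 180 34.6; 190 34.9; 200 34.7; 210 35.1; 220 35.0; 230 35.1; 240 34.8; 250 37.9; 260 38.3; 270 35.2; 280 34.8; 290 35.0; 300 35.1; 310 34.8; 320 34.8; 330 34.9; 340 35.1; 350 35.4; 
rib [34.6 15.1] 23.496046297982843
rib [ -4.6 -39.8] 263.4189783055183
rib [-29.7  24.1] 141.02352982593774
[[ 89  89  88  88  89  88  88  92 108 121]
 [126 124 124 124 124 124 124 125 124 125]
 [126 126 126 126 126 126 125 126 126 126]
 [126 112  92  72  75  78  80  79  79  79]
 [ 78  78  79  80  82  85 103 126 133 133]
 [135 137 139 139 140 141 142 143 144 145]
 [145 145 145 145 144 145 146 145 143 142]
 [135 119 102  90  87  87  87  87  87  87]
 [ 88  87  87  87  86  90 100 115 123 122]
 [122 121 121 122 123 124 124 121 121 120]
 [120 121 122 122 122 122 121 120 121 122]
 [121 114 100  91  88  88  89  88  88  88]]
ramp centre mod120 57.8384762716729 gap 117.8384762716729
```

```bash
cat >> h.py <<'E'
from scipy.spatial.transform import Rotation as Rn
def st():
    s=arm.read_state();x=Rn.from_quat(s["ee_rot"]).as_matrix()
    yaw=np.degrees(np.arctan2(x[1,0],x[0,0]))
    tilt=np.round(x[:2,2]*57.3,2)
    print("t",round(s["clock"],2),"pos",np.round(s["position"],1),"xyaw",round(yaw,2),"tilt",tilt,"F",np.round(s["contact_force"],1),"T",np.round(s["wrist_torque"],2),"w",round(s["gripper_width"],1),"g",round(s["grasp_force"],1),"j",np.round(s["joints"],2));return s,yaw
def plan(target,yawt,n):
    s,y=st();d=(np.array(target)-s["position"])/n/10;left=(y-yawt+180)%360-180
    for i in range(n):
        a=np.radians(y);az=np.clip(left,-7.1,7.1)
        print({"x":round(d[0]*np.cos(a)+d[1]*np.sin(a),2),"y":round(d[0]*np.sin(a)-d[1]*np.cos(a),2),"z":round(-d[2],2),"az":round(az,1)})
        y-=az;left-=az
E
python3 -c "
from h import *
plan((545,186.4,140),-90,21)"
```

```text
t 0.6 pos [ 194.7 -593.9  203.3] xyaw -161.85 tilt [ 0. -0.] F [-0.   0.6  0.2] T [ 0.02 -0.02  0.03] w 85.4 g 0.0 j [-1.    0.38  0.01 -0.   -1.19 -0.26]
{'x': np.float64(-2.74), 'y': np.float64(3.01), 'z': np.float64(0.3), 'az': np.float64(-7.1)}
{'x': np.float64(-3.09), 'y': np.float64(2.65), 'z': np.float64(0.3), 'az': np.float64(-7.1)}
{'x': np.float64(-3.4), 'y': np.float64(2.25), 'z': np.float64(0.3), 'az': np.float64(-7.1)}
{'x': np.float64(-3.65), 'y': np.float64(1.81), 'z': np.float64(0.3), 'az': np.float64(-7.1)}
{'x': np.float64(-3.84), 'y': np.float64(1.34), 'z': np.float64(0.3), 'az': np.float64(-7.1)}
{'x': np.float64(-3.98), 'y': np.float64(0.86), 'z': np.float64(0.3), 'az': np.float64(-7.1)}
{'x': np.float64(-4.06), 'y': np.float64(0.36), 'z': np.float64(0.3), 'az': np.float64(-7.1)}
{'x': np.float64(-4.07), 'y': np.float64(-0.14), 'z': np.float64(0.3), 'az': np.float64(-7.1)}
{'x': np.float64(-4.02), 'y': np.float64(-0.65), 'z': np.float64(0.3), 'az': np.float64(-7.1)}
{'x': np.float64(-3.91), 'y': np.float64(-1.14), 'z': np.float64(0.3), 'az': np.float64(-7.1)}
{'x
[... 331 characters left out ...]
': np.float64(0.3), 'az': np.float64(0.0)}
{'x': np.float64(-3.72), 'y': np.float64(-1.67), 'z': np.float64(0.3), 'az': np.float64(0.0)}
{'x': np.float64(-3.72), 'y': np.float64(-1.67), 'z': np.float64(0.3), 'az': np.float64(0.0)}
{'x': np.float64(-3.72), 'y': np.float64(-1.67), 'z': np.float64(0.3), 'az': np.float64(0.0)}
{'x': np.float64(-3.72), 'y': np.float64(-1.67), 'z': np.float64(0.3), 'az': np.float64(0.0)}
{'x': np.float64(-3.72), 'y': np.float64(-1.67), 'z': np.float64(0.3), 'az': np.float64(0.0)}
{'x': np.float64(-3.72), 'y': np.float64(-1.67), 'z': np.float64(0.3), 'az': np.float64(0.0)}
{'x': np.float64(-3.72), 'y': np.float64(-1.67), 'z': np.float64(0.3), 'az': np.float64(0.0)}
```

Call:
send_rows:
  targets:
    - {"gripper": -1,"x": -2.7,"y": 3.0,"z": 0.3,"ax": 0,"ay": 0,"az": -7.1}
    - {"gripper": -1,"x": -3.1,"y": 2.65,"z": 0.3,"ax": 0,"ay": 0,"az": -7.1}
    - {"gripper": -1,"x": -3.4,"y": 2.25,"z": 0.3,"ax": 0,"ay": 0,"az": -7.1}
    - {"gripper": -1,"x": -3.65,"y": 1.8,"z": 0.3,"ax": 0,"ay": 0,"az": -7.1}
    - {"gripper": -1,"x": -3.85,"y": 1.35,"z": 0.3,"ax": 0,"ay": 0,"az": -7.1}

```text
clock: 1.02
position: [278.2, -406.7, 188.3]
ee_rot: [-0.454, 0.891, -0.0, 0.0]
contact_force: [0.7, -0.7, 0.7]
gripper_width: 85.2
grasp_force: 0.0
```

Call:
send_rows:
  targets:
    - {"gripper": -1,"x": -4.0,"y": 0.85,"z": 0.3,"ax": 0,"ay": 0,"az": -7.1}
    - {"gripper": -1,"x": -4.05,"y": 0.35,"z": 0.3,"ax": 0,"ay": 0,"az": -7.1}
    - {"gripper": -1,"x": -4.05,"y": -0.15,"z": 0.3,"ax": 0,"ay": 0,"az": -7.1}
    - {"gripper": -1,"x": -4.0,"y": -0.65,"z": 0.3,"ax": 0,"ay": 0,"az": -7.1}
    - {"gripper": -1,"x": -3.9,"y": -1.15,"z": 0.3,"ax": 0,"ay": 0,"az": -7.1}

```text
clock: 1.43
position: [362.0, -221.2, 173.7]
ee_rot: [-0.704, 0.71, -0.001, 0.0]
contact_force: [0.8, -0.6, 0.0]
gripper_width: 85.7
grasp_force: 0.0
```

```bash
python3 -c "
from h import *
plan((545,186.4,120),-90,11)"|sed 's/np.float64//g'
```

```text
t 1.43 pos [ 362.  -221.2  173.7] xyaw -90.51 tilt [ 0.08 -0.02] F [ 0.8 -0.6  0. ] T [-0.02 -0.06  0.04] w 85.7 g 0.0 j [-0.16  0.06 -0.5   0.   -1.01  0.15]
{'x': (-3.72), 'y': (-1.63), 'z': (0.49), 'az': (-0.5)}
{'x': (-3.71), 'y': (-1.66), 'z': (0.49), 'az': (0.0)}
{'x': (-3.71), 'y': (-1.66), 'z': (0.49), 'az': (0.0)}
{'x': (-3.71), 'y': (-1.66), 'z': (0.49), 'az': (0.0)}
{'x': (-3.71), 'y': (-1.66), 'z': (0.49), 'az': (0.0)}
{'x': (-3.71), 'y': (-1.66), 'z': (0.49), 'az': (0.0)}
{'x': (-3.71), 'y': (-1.66), 'z': (0.49), 'az': (0.0)}
{'x': (-3.71), 'y': (-1.66), 'z': (0.49), 'az': (0.0)}
{'x': (-3.71), 'y': (-1.66), 'z': (0.49), 'az': (0.0)}
{'x': (-3.71), 'y': (-1.66), 'z': (0.49), 'az': (0.0)}
{'x': (-3.71), 'y': (-1.66), 'z': (0.49), 'az': (0.0)}
```

Call:
send_rows:
  targets:
    - {"gripper": -1,"x": -3.7,"y": -1.65,"z": 0.5,"ax": 0,"ay": 0,"az": -0.5}
    - {"gripper": -1,"x": -3.7,"y": -1.65,"z": 0.5,"ax": 0,"ay": 0,"az": 0}
    - {"gripper": -1,"x": -3.7,"y": -1.65,"z": 0.5,"ax": 0,"ay": 0,"az": 0}
    - {"gripper": -1,"x": -3.7,"y": -1.65,"z": 0.5,"ax": 0,"ay": 0,"az": 0}
    - {"gripper": -1,"x": -3.7,"y": -1.65,"z": 0.5,"ax": 0,"ay": 0,"az": 0}

```text
clock: 1.85
position: [446.1, -36.5, 148.7]
ee_rot: [-0.705, 0.709, -0.0, 0.001]
contact_force: [0.8, -0.4, 0.1]
gripper_width: 85.1
grasp_force: 0.0
```

Call:
send_rows:
  targets:
    - {"gripper": -1,"x": -3.7,"y": -1.65,"z": 0.5,"ax": 0,"ay": 0,"az": 0}
    - {"gripper": -1,"x": -3.7,"y": -1.65,"z": 0.5,"ax": 0,"ay": 0,"az": 0}
    - {"gripper": -1,"x": -3.7,"y": -1.65,"z": 0.5,"ax": 0,"ay": 0,"az": 0}
    - {"gripper": -1,"x": -3.7,"y": -1.65,"z": 0.5,"ax": 0,"ay": 0,"az": 0}
    - {"gripper": -1,"x": -3.7,"y": -1.65,"z": 0.5,"ax": 0,"ay": 0,"az": 0}

```text
clock: 2.27
position: [529.7, 148.0, 123.3]
ee_rot: [-0.705, 0.709, -0.0, 0.0]
contact_force: [1.3, 0.1, -0.2]
gripper_width: 85.9
grasp_force: 0.0
```

Call:
send_rows:
  targets:
    - {"gripper": -1,"x": -3.0,"y": -1.3,"z": 0.5,"ax": 0,"ay": 0,"az": 0}
    - {"gripper": -1,"x": 0,"y": 0,"z": 0,"ax": 0,"ay": 0,"az": 0}
    - {"gripper": -1,"x": 0,"y": 0,"z": 0,"ax": 0,"ay": 0,"az": 0}

```text
clock: 2.52
position: [542.5, 177.3, 117.4]
ee_rot: [-0.706, 0.708, 0.0, -0.001]
contact_force: [-0.7, -0.0, -0.8]
gripper_width: 85.5
grasp_force: 0.0
```

```bash
python3 -c "
from h import *
plan((545,186.4,60),-90,2)
for c in ('top','side'):
    im,d=arm.get_image(c);np.savez(c+'1.npz',im=im,d=d)
a=np.load('top1.npz')['im'][150:300,150:320];b=np.load('side1.npz')['im'][200:350,180:350]
o=np.vstack([cv2.resize(a,None,fx=2,fy=2),cv2.resize(b,None,fx=2,fy=2)])
o=np.hstack([o[:300],o[300:]]);cv2.imwrite('pics/g1.png',o[:,:,::-1])
"|sed 's/np.float64//g'
```

```text
t 2.52 pos [542.5 177.3 117.4] xyaw -90.22 tilt [-0.06 -0.04] F [-0.7 -0.  -0.8] T [-0.03  0.02 -0.03] w 85.5 g 0.0 j [ 0.6   0.37 -0.25 -0.   -0.95 -0.6 ]
{'x': (-0.46), 'y': (-0.13), 'z': (2.87), 'az': (-0.2)}
{'x': (-0.46), 'y': (-0.13), 'z': (2.87), 'az': (0.0)}
```

View pics/g1.png

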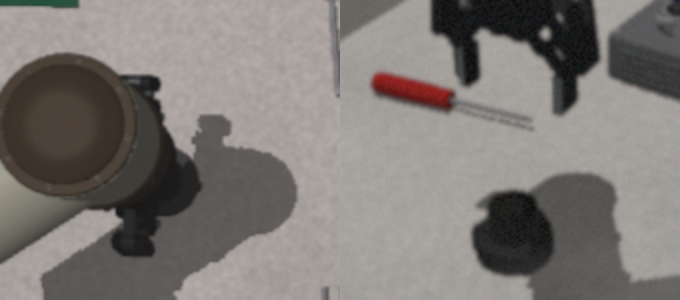

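Top view: the gripper hides the lid. Side view: both fingers stand above the lid, with tips near crop (465,75) and (565,105) and the lid at (513,230). I'll check the side camera's bias against the fingers' known position.

```bash
python3 -c "
from h import *
f=np.load('side1.npz');r=(220,195,90,60);P=cloud('side',f['d'],r);z=P[...,2];g=f['im'][195:255,220:310].mean(-1)
for lo,hi in((128,140),(140,155)):
    k=(z>lo)&(z<hi)&(P[...,1]<260)&(P[...,1]>120)&(g<90);q=P[k]
    print(lo,len(q),z[k].min().round(1),'x',np.percentile(q[:,0],[1,25,50,75,99]).round(1))
    for s in (q[q[:,0]<540],q[q[:,0]>540]):
        if len(s):print(' x',np.percentile(s[:,0],[3,97]).round(1),'y',np.percentile(s[:,1],[3,50,97]).round(1))
q=P[(z>110)&(z<160)&(P[...,1]<260)&(P[...,1]>120)&(g<90)];print(q[:,2].min())
"
```

```text
Traceback (most recent call last):
ValueError: zero-size array to reduction operation minimum which has no identity
```

Call:
send_rows:
  targets:
    - {"gripper": -1,"x": -0.45,"y": -0.15,"z": 2.9,"ax": 0,"ay": 0,"az": 0}
    - {"gripper": -1,"x": -0.45,"y": -0.1,"z": 2.9,"ax": 0,"ay": 0,"az": 0}
    - {"gripper": -1,"x": 0,"y": 0,"z": 2.5,"ax": 0,"ay": 0,"az": 0}
    - {"gripper": -1,"x": 0,"y": 0,"z": 0,"ax": 0,"ay": 0,"az": 0}

```text
clock: 2.95
position: [541.0, 181.6, 31.1]
ee_rot: [-0.704, 0.71, 0.002, -0.005]
contact_force: [-0.6, -1.0, -0.1]
gripper_width: 85.4
grasp_force: 0.0
```

```bash
python3 -c "
from h import *
st()"
```

```text
t 2.95 pos [541.  181.6  31.1] xyaw -90.51 tilt [-0.51 -0.26] F [-0.6 -1.  -0.1] T [-0.01  0.09  0.02] w 85.4 g 0.0 j [ 0.61  0.48 -0.33 -0.   -0.77 -0.61]
```

Call:
send_rows:
  targets:
    - {"gripper": -1,"x": 0,"y": 0,"z": 0,"ax": 0,"ay": 0,"az": 0}
    - {"gripper": -1,"x": 0,"y": 0,"z": 0,"ax": 0,"ay": 0,"az": 0}

```text
clock: 3.12
position: [545.9, 184.5, 37.2]
ee_rot: [-0.705, 0.709, -0.001, 0.001]
contact_force: [0.6, -0.6, 0.5]
gripper_width: 85.3
grasp_force: 0.0
```

```bash
python3 -c "
from h import *
st()
f=np.load('side1.npz')
for u in (238,242,246,288,292,296):
    for v in (228,234,240,246):
        print(u,v,cloud('side',f['d'],(u,v,1,1))[0,0].round(0),f['im'][v,u],end=' | ')
    print()
"
```

```text
t 3.12 pos [545.9 184.5  37.2] xyaw -90.37 tilt [0.15 0.06] F [ 0.6 -0.6  0.5] T [0.04 0.01 0.06] w 85.3 g 0.0 j [ 0.61  0.47 -0.32  0.   -0.77 -0.61]
238 228 [594. 180. 186.] [57 58 58] | 238 234 [594. 182. 175.] [69 67 64] | 238 240 [766. -35.  -1.] [154 151 147] | 238 246 [748. -10.   1.] [150 142 139] | 
242 228 [584. 183. 190.] [30 28 24] | 242 234 [584. 184. 179.] [36 36 36] | 242 240 [585. 185. 167.] [49 52 50] | 242 246 [741. -15.   0.] [167 164 158] | 
246 228 [584. 172. 185.] [19 17 20] | 246 234 [584. 173. 173.] [23 24 23] | 246 240 [583. 175. 163.] [48 45 43] | 246 246 [731. -18.   2.] [169 164 161] | 
288 228 [493. 186. 216.] [40 40 40] | 288 234 [493. 187. 206.] [33 32 31] | 288 240 [493. 186. 195.] [65 68 70] | 288 246 [493. 187. 184.] [66 68 68] | 
292 228 [494. 171. 209.] [42 46 45] | 292 234 [487. 185. 207.] [20 22 27] | 292 240 [489. 181. 193.] [26 29 29] | 292 246 [488. 182. 183.] [31 32 32] | 
296 228 [478. 188. 222.] [18 17 26] | 296 234 [478. 186. 210.] [29 25 30] | 296 240 [486. 173. 190.] [13 20 23] | 296 246 [485. 176. 181.] [26 27 31] |
```

```bash
python3 -c "
from h import *
im,d=arm.get_image('side');st();np.savez('side2.npz',im=im,d=d)
a=im[230:350,190:330];o=cv2.resize(a,None,fx=5,fy=5,interpolation=cv2.INTER_CUBIC);o=(255*(o/255.)**.6).astype(np.uint8);cv2.imwrite('pics/g2.png',o[:,:,::-1])
for u in range(230,306,6):
    P=cloud('side',d,(u,230,1,110))[:,0];k=(P[:,1]>150)&(P[:,1]<215)&(P[:,2]>15);v=np.where(k)[0]
    print(u,[(int(230+i),P[i].round(0).tolist()) for i in v[-1:]])
"
```

```text
t 3.17 pos [546.2 184.9  37.6] xyaw -90.36 tilt [0.2 0.1] F [0.2 0.3 0.8] T [-0.02 -0.05 -0.05] w 85.6 g 0.0 j [ 0.61  0.47 -0.32  0.   -0.77 -0.61]
230 [(259, [611.0, 189.0, 123.0])]
236 [(276, [602.0, 188.0, 90.0])]
242 [(283, [588.0, 190.0, 80.0])]
248 [(323, [564.0, 213.0, 16.0])]
254 [(323, [551.0, 213.0, 21.0])]
260 [(325, [539.0, 212.0, 21.0])]
266 [(330, [525.0, 215.0, 18.0])]
272 [(330, [515.0, 211.0, 19.0])]
278 [(328, [510.0, 199.0, 16.0])]
284 [(322, [509.0, 181.0, 17.0])]
290 [(296, [490.0, 189.0, 87.0])]
296 [(282, [475.0, 195.0, 126.0])]
302 [(277, [470.0, 183.0, 129.0])]
```

View pics/g2.png

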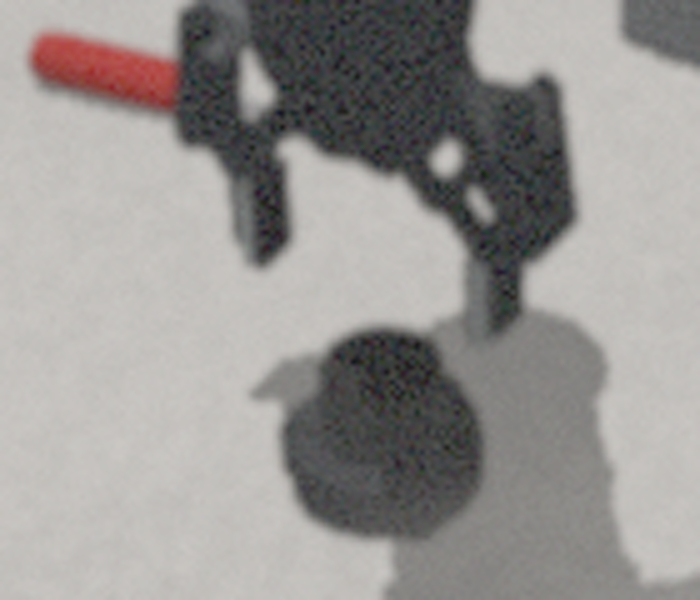

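The side view shows the fingertips about 43 mm above the reported TCP height, at crop (262,260) and (488,335). They are still above the knob top at (385,340). I'll descend to the stated height, close partway without touching, and check.

Call:
send_rows:
  targets:
    - {"gripper": -0.22,"x": -0.15,"y": 0.1,"z": 1.0,"ax": 0,"ay": 0,"az": 0}
    - {"gripper": -0.22,"x": 0,"y": 0,"z": 0.5,"ax": 0,"ay": 0,"az": 0}
    - {"gripper": -0.22,"x": 0,"y": 0,"z": 0,"ax": 0,"ay": 0,"az": 0}
    - {"gripper": -0.22,"x": 0,"y": 0,"z": 0,"ax": 0,"ay": 0,"az": 0}
    - {"gripper": -0.22,"x": 0,"y": 0,"z": 0,"ax": 0,"ay": 0,"az": 0}

```text
clock: 3.58
position: [544.0, 186.3, 20.4]
ee_rot: [-0.705, 0.709, -0.0, 0.0]
contact_force: [0.0, -0.1, -0.4]
gripper_width: 52.1
grasp_force: 0.0
```

```bash
python3 -c "
from h import *
im,d=arm.get_image('side');st();np.savez('side3.npz',im=im,d=d)
a=im[230:350,190:330];o=cv2.resize(a,None,fx=5,fy=5,interpolation=cv2.INTER_CUBIC);o=(255*(o/255.)**.6).astype(np.uint8);cv2.imwrite('pics/g3.png',o[:,:,::-1])
"
```

```text
t 3.63 pos [544.1 186.4  20.5] xyaw -90.34 tilt [0.02 0.01] F [-0.4  0.2 -0.5] T [ 0.01 -0.04  0.02] w 52.2 g 0.0 j [ 0.61  0.49 -0.34  0.   -0.74 -0.62]
```

View pics/g3.png

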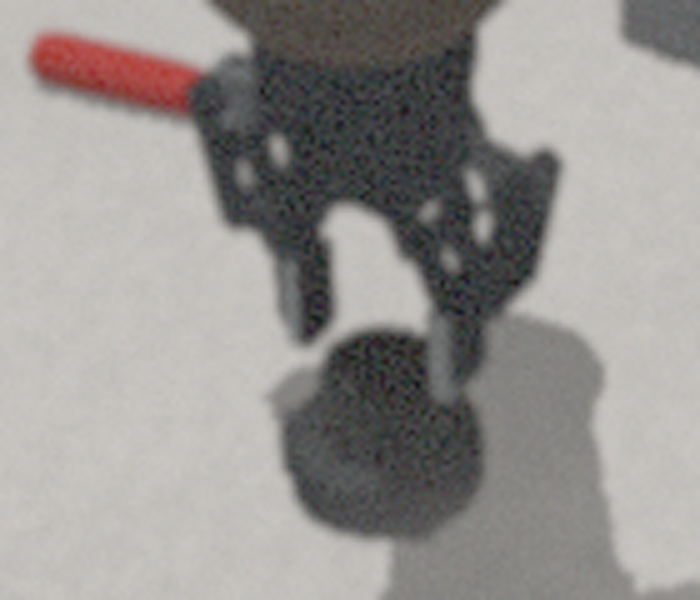

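```bash
python3 -c "
from h import *
d=np.load('side3.npz')['d']
for u,v in((250,290),(251,294),(251,296),(248,290),(278,300),(278,306),(278,309),(283,304),(267,302),(264,300)):print(u,v,cloud('side',d,(u,v,1,1))[0,0].round(1))
"
```

```text
250 290 [570.3 191.8  72.8]
251 294 [568.6 192.1  64.8]
251 296 [568.7 192.4  60.5]
248 290 [572.2 195.1  74.3]
278 300 [510.9 194.5  74.8]
278 306 [509.9 196.6  63.8]
278 309 [512.2 193.6  54.2]
283 304 [503.8 190.2  65.9]
267 302 [538.9 187.   54.7]
264 300 [547.2 183.9  53.9]
```

Call:
send_rows:
  targets:
    - {"gripper": -0.22,"x": 0,"y": 0,"z": 0.3,"ax": 0,"ay": 0,"az": 0}
    - {"gripper": -0.22,"x": 0,"y": 0,"z": 0.3,"ax": 0,"ay": 0,"az": 0}
    - {"gripper": -0.22,"x": 0,"y": 0,"z": 0,"ax": 0,"ay": 0,"az": 0}

```text
clock: 3.88
position: [543.4, 186.0, 13.6]
ee_rot: [-0.705, 0.709, 0.0, -0.001]
contact_force: [-0.1, -0.3, -0.1]
gripper_width: 52.2
grasp_force: 0.0
```

```bash
python3 -c "
from h import *
st()
im,d=arm.get_image('side')
for u in (249,251,276,278,280):
    P=cloud('side',d,(u,280,1,50))[:,0]
    for v in range(8,42,3):print(v+280,P[v].round(0).astype(int).tolist(),end=' ')
    print()
"
```

```text
t 3.88 pos [543.4 186.   13.6] xyaw -90.36 tilt [-0.06 -0.03] F [-0.1 -0.3 -0.1] T [-0.04  0.03  0.04] w 52.2 g 0.0 j [ 0.61  0.5  -0.34 -0.   -0.73 -0.62]
288 [570, 195, 80] 291 [571, 194, 72] 294 [570, 195, 66] 297 [571, 195, 59] 300 [573, 193, 51] 303 [607, 150, 1] 306 [601, 158, 2] 309 [597, 164, 0] 312 [573, 196, 25] 315 [572, 198, 20] 318 [565, 207, 23] 321 [561, 213, 22] 
288 [569, 190, 77] 291 [569, 191, 71] 294 [569, 192, 64] 297 [570, 191, 57] 300 [568, 194, 53] 303 [604, 148, 0] 306 [598, 156, 1] 309 [577, 184, 22] 312 [570, 194, 25] 315 [567, 199, 23] 318 [563, 204, 21] 321 [557, 213, 24] 
288 [513, 196, 100] 291 [513, 197, 95] 294 [513, 197, 89] 297 [514, 196, 81] 300 [514, 195, 74] 303 [514, 197, 69] 306 [515, 195, 61] 309 [515, 196, 55] 312 [521, 188, 40] 315 [521, 187, 33] 318 [521, 188, 27] 321 [519, 191, 23] 
288 [510, 194, 100] 291 [508, 197, 97] 294 [508, 198, 91] 297 [510, 195, 82] 300 [511, 195, 75] 303 [510, 197, 70] 306 [511, 195, 62] 309 [510, 197, 57] 312 [513, 193, 47] 315 [522, 179, 26] 318 [520, 183, 23] 321 [516, 189, 22] 
288 [507, 194, 101] 291 [506, 195, 96] 294 [507, 194, 89] 297 [509, 191, 80] 300 [509, 191, 73] 303 [509, 191, 67] 306 [508, 193, 62] 309 [510, 191, 53] 312 [510, 191, 46] 315 [522, 173, 21] 318 [517, 180, 22] 321 [513, 188, 23]
```

Call:
send_rows:
  targets:
    - {"gripper": -0.22,"x": 0,"y": 0,"z": 0.25,"ax": 0,"ay": 0,"az": 0}
    - {"gripper": -0.22,"x": 0,"y": 0,"z": 0.25,"ax": 0,"ay": 0,"az": 0}
    - {"gripper": -0.22,"x": 0,"y": 0,"z": 0,"ax": 0,"ay": 0,"az": 0}

```text
clock: 4.18
position: [543.5, 186.0, 8.7]
ee_rot: [-0.705, 0.709, 0.0, -0.001]
contact_force: [-0.2, -0.8, -0.2]
gripper_width: 51.8
grasp_force: 0.0
```

Call:
send_rows:
  targets:
    - {"gripper": -0.22,"x": 0,"y": 0,"z": 0.2,"ax": 0,"ay": 0,"az": 0}
    - {"gripper": -0.22,"x": 0,"y": 0,"z": 0.2,"ax": 0,"ay": 0,"az": 0}
    - {"gripper": -0.22,"x": 0,"y": 0,"z": 0,"ax": 0,"ay": 0,"az": 0}

```text
clock: 4.43
position: [543.6, 186.1, 4.8]
ee_rot: [-0.705, 0.709, 0.0, -0.0]
contact_force: [-0.5, -1.0, -0.8]
gripper_width: 52.2
grasp_force: 0.0
```

Call:
send_rows:
  targets:
    - {"gripper": -0.22,"x": 0,"y": 0,"z": 0.2,"ax": 0,"ay": 0,"az": 0}
    - {"gripper": -0.22,"x": 0,"y": 0,"z": 0.2,"ax": 0,"ay": 0,"az": 0}
    - {"gripper": -0.22,"x": 0,"y": 0,"z": 0,"ax": 0,"ay": 0,"az": 0}

```text
clock: 4.68
position: [543.6, 186.1, 0.9]
ee_rot: [-0.705, 0.709, 0.0, -0.0]
contact_force: [0.2, -0.7, -0.3]
gripper_width: 52.2
grasp_force: 0.0
```

Call:
send_rows:
  targets:
    - {"gripper": 1,"x": 0,"y": 0,"z": 0,"ax": 0,"ay": 0,"az": 0}
    - {"gripper": 1,"x": 0,"y": 0,"z": 0,"ax": 0,"ay": 0,"az": 0}
    - {"gripper": 1,"x": 0,"y": 0,"z": 0,"ax": 0,"ay": 0,"az": 0}
    - {"gripper": 1,"x": 0,"y": 0,"z": 0,"ax": 0,"ay": 0,"az": 0}

```text
clock: 5.02
position: [544.0, 186.3, 1.5]
ee_rot: [-0.705, 0.709, -0.0, 0.0]
contact_force: [-0.3, 0.5, 1.8]
gripper_width: 42.1
grasp_force: 60.9
```

```bash
python3 -c "
from h import *
st()
im,d=arm.get_image('side');np.savez('side4.npz',im=im,d=d)
P=cloud('side',d,(235,285,60,60));z=P[...,2]
q=P[(z>15)&(z<27)];print(cv2.minEnclosingCircle(q[:,:2].astype(np.float32)))
f=np.load('side0.npz');P=cloud('side',f['d'],(235,285,60,60));z=P[...,2]
q=P[(z>15)&(z<27)];print(cv2.minEnclosingCircle(q[:,:2].astype(np.float32)))
"
```

```text
t 5.02 pos [544.  186.3   1.5] xyaw -90.35 tilt [0.02 0.01] F [-0.3  0.5  1.8] T [0.01 0.15 0.03] w 42.1 g 60.9 j [ 0.61  0.52 -0.35  0.   -0.7  -0.62]
((542.7294921875, 189.3499755859375), 37.421836853027344)
((541.9030151367188, 187.108154296875), 38.37155532836914)
```

Call:
send_rows:
  targets:
    - {"gripper": 1,"x": 0,"y": 0,"z": -2,"ax": 0,"ay": 0,"az": 0}
    - {"gripper": 1,"x": 0,"y": 0,"z": -4,"ax": 0,"ay": 0,"az": 0}
    - {"gripper": 1,"x": 0,"y": 0,"z": -4,"ax": 0,"ay": 0,"az": 0}
    - {"gripper": 1,"x": 2,"y": 0,"z": -3,"ax": 0,"ay": 0,"az": 0}
    - {"gripper": 1,"x": 3,"y": 0,"z": 0,"ax": 0,"ay": 0,"az": 0}

```text
clock: 5.48
position: [548.3, 139.3, 138.6]
ee_rot: [-0.707, 0.708, -0.003, 0.007]
contact_force: [1.3, -0.4, -0.9]
gripper_width: 42.3
grasp_force: 61.2
```

```bash
python3 -c "
from h import *
plan((548,-150,131),-114.35,8)"|sed 's/np.float64//g'
```

```text
t 5.48 pos [548.3 139.3 138.6] xyaw -90.07 tilt [0.81 0.33] F [ 1.3 -0.4 -0.9] T [-0.01 -0.15  0.05] w 42.3 g 61.2 j [ 0.54  0.33 -0.25  0.   -0.98 -0.54]
{'x': (3.62), 'y': (-0.0), 'z': (0.09), 'az': (7.1)}
{'x': (3.59), 'y': (-0.45), 'z': (0.09), 'az': (7.1)}
{'x': (3.51), 'y': (-0.89), 'z': (0.09), 'az': (7.1)}
{'x': (3.37), 'y': (-1.31), 'z': (0.09), 'az': (3.0)}
{'x': (3.3), 'y': (-1.49), 'z': (0.09), 'az': (0.0)}
{'x': (3.3), 'y': (-1.49), 'z': (0.09), 'az': (0.0)}
{'x': (3.3), 'y': (-1.49), 'z': (0.09), 'az': (0.0)}
{'x': (3.3), 'y': (-1.49), 'z': (0.09), 'az': (0.0)}
```

Call:
send_rows:
  targets:
    - {"gripper": 1,"x": 3.6,"y": 0,"z": 0,"ax": 0,"ay": 0,"az": 6}
    - {"gripper": 1,"x": 3.6,"y": -0.4,"z": 0,"ax": 0,"ay": 0,"az": 6}
    - {"gripper": 1,"x": 3.5,"y": -0.8,"z": 0,"ax": 0,"ay": 0,"az": 6}
    - {"gripper": 1,"x": 3.4,"y": -1.15,"z": 0,"ax": 0,"ay": 0,"az": 6}
    - {"gripper": 1,"x": 3.3,"y": -1.5,"z": 0,"ax": 0,"ay": 0,"az": 0}

```text
clock: 5.9
position: [543.3, -45.5, 131.0]
ee_rot: [-0.541, 0.841, 0.0, -0.0]
contact_force: [1.2, 0.7, -1.0]
gripper_width: 42.2
grasp_force: 61.2
```

Call:
send_rows:
  targets:
    - {"gripper": 1,"x": 3.3,"y": -1.5,"z": 0,"ax": 0,"ay": 0,"az": 0}
    - {"gripper": 1,"x": 3.0,"y": -1.35,"z": 0,"ax": 0,"ay": 0,"az": 0}
    - {"gripper": 1,"x": 2.0,"y": -0.9,"z": 0,"ax": 0,"ay": 0,"az": 0}
    - {"gripper": 1,"x": 0,"y": 0,"z": 0,"ax": 0,"ay": 0,"az": 0}
    - {"gripper": 1,"x": 0,"y": 0,"z": 0,"ax": 0,"ay": 0,"az": 0}

```text
clock: 6.32
position: [543.3, -136.1, 130.7]
ee_rot: [-0.541, 0.841, 0.0, -0.0]
contact_force: [-0.0, 0.5, -1.7]
gripper_width: 42.5
grasp_force: 61.2
```

```bash
python3 -c "
from h import *
plan((548,-177.3,125),-114.35,2)"|sed 's/np.float64//g'
```

```text
t 6.32 pos [ 543.3 -136.1  130.7] xyaw -114.51 tilt [-0.06  0.02] F [-0.   0.5 -1.7] T [0.06 0.01 0.01] w 42.5 g 61.2 j [ 0.04  0.34 -0.26 -0.   -0.98 -0.47]
{'x': (1.77), 'y': (-1.07), 'z': (0.28), 'az': (-0.2)}
{'x': (1.78), 'y': (-1.06), 'z': (0.28), 'az': (0.0)}
```

Call:
send_rows:
  targets:
    - {"gripper": 1,"x": 1.8,"y": -1.05,"z": 0.3,"ax": 0,"ay": 0,"az": 0}
    - {"gripper": 1,"x": 1.75,"y": -1.05,"z": 0.3,"ax": 0,"ay": 0,"az": 0}
    - {"gripper": 1,"x": 0,"y": 0,"z": 0,"ax": 0,"ay": 0,"az": 0}
    - {"gripper": 1,"x": 0,"y": 0,"z": 0,"ax": 0,"ay": 0,"az": 0}

```text
clock: 6.65
position: [548.2, -175.6, 124.7]
ee_rot: [-0.542, 0.84, 0.0, -0.0]
contact_force: [0.1, 1.0, -1.2]
gripper_width: 41.9
grasp_force: 61.3
```

```bash
python3 -c "
from h import *
st()
im={}
for c in ('side','top'):
    im[c],d=arm.get_image(c);np.savez(c+'5.npz',im=im[c],d=d)
a=cv2.resize(im['side'][140:260,300:400],(500,600),interpolation=cv2.INTER_CUBIC)
b=cv2.resize(im['top'][190:290,370:470],(300,300),interpolation=cv2.INTER_CUBIC)
o=np.zeros((600,800,3));o[:,:500]=a;o[:300,500:]=b;o=(255*(o.clip(0,255)/255.)**.6).astype(np.uint8);cv2.imwrite('pics/p5.png',o[:,:,::-1])
"
```

```text
t 6.65 pos [ 548.2 -175.6  124.7] xyaw -114.37 tilt [-0.07  0.02] F [ 0.1  1.  -1.2] T [0.06 0.03 0.01] w 41.9 g 61.3 j [-0.03  0.37 -0.23 -0.   -0.98 -0.4 ]
```

View pics/p5.png

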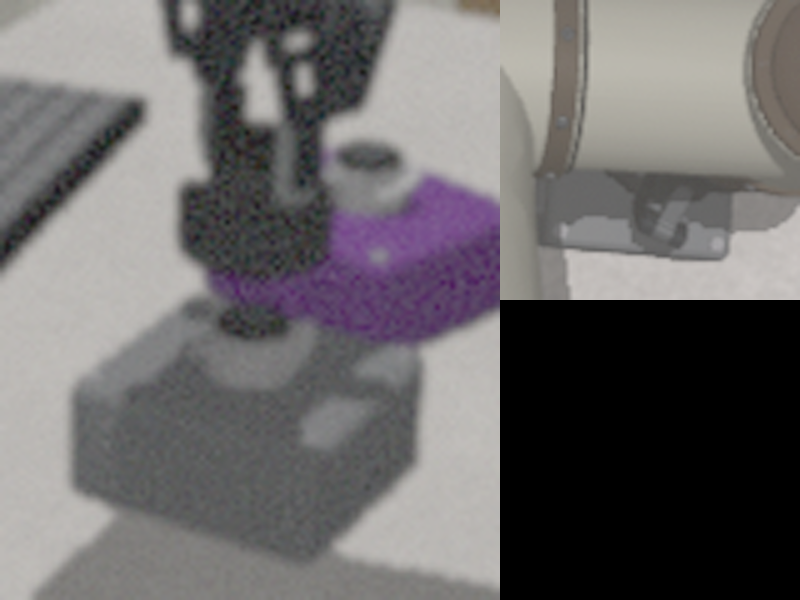

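Side view: the lid hangs level, its skirt centred at crop u≈257, over the neck's dark seal centred at crop (253,320). Fixed-radius fits should give the offset.

```bash
python3 - <<'E'
from h import *
from scipy.optimize import least_squares
m=arm.camera_model("side");T=np.array(m["cam_to_world"])
def fit(P,R,c0):
    r=least_squares(lambda c:np.hypot(P[:,0]-c[0],P[:,1]-c[1])-R,c0,loss="soft_l1",f_scale=1.5);return r.x.round(1),len(P),round(np.sqrt(np.mean(r.fun**2)),2)
def plane(u,v,z):
    r=T[:3,:3]@np.array([(u-m["cx"])/m["fx"],(v-m["cy"])/m["fy"],1]);return (T[:3,3]+r*(z-T[2,3])/r[2])[:2].round(1)
# lid on bench, initial
f=np.load("side0.npz");P=cloud("side",f["d"],(238,286,60,60)).reshape(-1,3)
print("bench skirt",fit(P[(P[:,2]>5)&(P[:,2]<17)],35,(544,187)),"knob wall",fit(P[(P[:,2]>26)&(P[:,2]<48)],22,(544,187)))
# held lid
f5=np.load("side5.npz");P=cloud("side",f5["d"],(325,165,50,50)).reshape(-1,3)
P=P[(abs(P[:,0]-548)<45)&(abs(P[:,1]+177)<45)]
print("z hist",np.histogram(P[:,2],bins=np.arange(60,200,5)))
for a,b in((127,133),(133,139),(126,140)):print("held",a,b,fit(P[(P[:,2]>a)&(P[:,2]<b)],35,(548,-177)))
# neck
for n in("side0","side5"):
    f=np.load(n+".npz");P=cloud("side",f["d"],(325,190,55,40)).reshape(-1,3);C=f["im"][190:230,325:380].reshape(-1,3).mean(1)
    k=(np.hypot(P[:,0]-548,P[:,1]+177)<32)&(P[:,2]>64)&(P[:,2]<72);print("neck",n,fit(P[k],29,(548,-177)),fit(P[k],21,(548,-177)))
    g=f["im"][190:230,325:380].mean(2);b=(g<55).astype(np.uint8)
    nl,l,s,c=cv2.connectedComponentsWithStats(b)
    for i in range(1,nl):
        if s[i,4]>40:
            u,v=s[i,0]+s[i,2]/2-.5+325,s[i,1]+s[i,3]/2-.5+190;print("dark",n,s[i],(u,v),plane(u,v,85))
E
```

```text
bench skirt (array([542.7, 185.5]), 205, np.float64(1.35)) knob wall (array([543.3, 185.3]), 251, np.float64(1.71))
z hist (array([155,  18,  40,  59,  84,  83,   0,   0,   0,   0,   0,   0,   7,
        71,  55,  71, 117, 131,  32,  47,  43,  55,  57,  98,  22,  21,
        12]), array([ 60,  65,  70,  75,  80,  85,  90,  95, 100, 105, 110, 115, 120,
       125, 130, 135, 140, 145, 150, 155, 160, 165, 170, 175, 180, 185,
       190, 195]))
held 127 133 (array([ 547.1, -176. ]), 80, np.float64(1.84))
held 133 139 (array([ 547.1, -176.1]), 77, np.float64(1.77))
held 126 140 (array([ 547.2, -176.1]), 187, np.float64(1.79))
neck side0 (array([ 546.1, -187.8]), 49, np.float64(2.3)) (array([ 545.7, -179.1]), 49, np.float64(2.62))
dark side0 [ 17   0  38  19 549] (np.float64(360.5), np.float64(199.0)) [ 534.9 -212.1]
dark side0 [43 29 12 11 74] (np.float64(373.5), np.float64(224.0)) [ 462.5 -114.5]
neck side5 (array([ 546.1, -187.7]), 45, np.float64(2.49)) (array([ 546.1, -179. ]), 45, np.float64(3.04))
dark side5 [   0    0   55   40 1356] (np.float64(352.0), np.float64(209.5)) [ 530.4 -153.6]
```

Call:
send_rows:
  targets:
    - {"gripper": 1,"x": 0.17,"y": -0.02,"z": 1.0,"ax": 0,"ay": 0,"az": 0}
    - {"gripper": 1,"x": 0,"y": 0,"z": 1.0,"ax": 0,"ay": 0,"az": 0}
    - {"gripper": 1,"x": 0,"y": 0,"z": 1.0,"ax": 0,"ay": 0,"az": 0}
    - {"gripper": 1,"x": 0,"y": 0,"z": 0.5,"ax": 0,"ay": 0,"az": 0}
    - {"gripper": 1,"x": 0,"y": 0,"z": 0,"ax": 0,"ay": 0,"az": 0}

```text
clock: 7.17
position: [546.4, -177.3, 88.0]
ee_rot: [-0.542, 0.84, 0.001, -0.002]
contact_force: [0.4, -0.6, -2.0]
gripper_width: 42.2
grasp_force: 61.3
```

Call:
send_rows:
  targets:
    - {"gripper": 1,"x": 0,"y": 0,"z": 0.2,"ax": 0,"ay": 0,"az": 0}
    - {"gripper": 1,"x": 0,"y": 0,"z": 0.2,"ax": 0,"ay": 0,"az": 0}
    - {"gripper": 1,"x": 0,"y": 0,"z": 0.1,"ax": 0,"ay": 0,"az": 0}
    - {"gripper": 1,"x": 0,"y": 0,"z": 0,"ax": 0,"ay": 0,"az": 0}

```text
clock: 7.5
position: [547.9, -177.7, 85.3]
ee_rot: [-0.542, 0.84, -0.0, 0.0]
contact_force: [0.6, -0.2, -0.8]
gripper_width: 41.8
grasp_force: 61.3
```

```bash
python3 -c "
from h import *
st()"
```

```text
t 7.5 pos [ 547.9 -177.7   85.3] xyaw -114.36 tilt [0.01 0.  ] F [ 0.6 -0.2 -0.8] T [ 0.03  0.03 -0.01] w 41.8 g 61.3 j [-0.03  0.41 -0.27 -0.   -0.89 -0.39]
```

Call:
send_rows:
  targets:
    - {"gripper": 1,"x": 0,"y": 0,"z": 0.15,"ax": 0,"ay": 0,"az": 0}
    - {"gripper": 1,"x": 0,"y": 0,"z": 0.15,"ax": 0,"ay": 0,"az": 0}
    - {"gripper": 1,"x": 0,"y": 0,"z": 0,"ax": 0,"ay": 0,"az": 0}

```text
clock: 7.75
position: [547.7, -177.7, 82.1]
ee_rot: [-0.542, 0.84, 0.0, -0.0]
contact_force: [0.2, 0.1, -1.1]
gripper_width: 41.8
grasp_force: 61.3
```

Call:
send_rows:
  targets:
    - {"gripper": 1,"x": 0,"y": 0,"z": 0.1,"ax": 0,"ay": 0,"az": 0}
    - {"gripper": 1,"x": 0,"y": 0,"z": 0.1,"ax": 0,"ay": 0,"az": 0}
    - {"gripper": 1,"x": 0,"y": 0,"z": 0,"ax": 0,"ay": 0,"az": 0}

```text
clock: 8.0
position: [547.7, -177.7, 80.1]
ee_rot: [-0.542, 0.84, 0.0, -0.0]
contact_force: [-0.1, 0.4, -1.0]
gripper_width: 42.0
grasp_force: 61.3
```

Call:
send_rows:
  targets:
    - {"gripper": 1,"x": 0,"y": 0,"z": 0.1,"ax": 0,"ay": 0,"az": 0}
    - {"gripper": 1,"x": 0,"y": 0,"z": 0.1,"ax": 0,"ay": 0,"az": 0}
    - {"gripper": 1,"x": 0,"y": 0,"z": 0,"ax": 0,"ay": 0,"az": 0}

```text
clock: 8.25
position: [547.7, -177.7, 78.1]
ee_rot: [-0.542, 0.84, 0.0, -0.0]
contact_force: [-1.1, 0.1, -1.3]
gripper_width: 42.0
grasp_force: 61.3
```

Call:
send_rows:
  targets:
    - {"gripper": 1,"x": 0,"y": 0,"z": 0.1,"ax": 0,"ay": 0,"az": 0}
    - {"gripper": 1,"x": 0,"y": 0,"z": 0.1,"ax": 0,"ay": 0,"az": 0}
    - {"gripper": 1,"x": 0,"y": 0,"z": 0,"ax": 0,"ay": 0,"az": 0}

```text
clock: 8.5
position: [547.7, -177.7, 76.1]
ee_rot: [-0.542, 0.84, 0.0, -0.0]
contact_force: [0.0, -0.0, -0.5]
gripper_width: 42.1
grasp_force: 61.3
```

Call:
send_rows:
  targets:
    - {"gripper": 1,"x": 0,"y": 0,"z": 0.1,"ax": 0,"ay": 0,"az": 0}
    - {"gripper": 1,"x": 0,"y": 0,"z": 0,"ax": 0,"ay": 0,"az": 0}

```text
clock: 8.67
position: [547.7, -177.7, 75.1]
ee_rot: [-0.542, 0.84, 0.0, -0.0]
contact_force: [-0.1, 0.5, -1.1]
gripper_width: 42.1
grasp_force: 61.3
```

Call:
send_rows:
  targets:
    - {"gripper": 1,"x": 0,"y": 0,"z": 0.05,"ax": 0,"ay": 0,"az": 0}
    - {"gripper": 1,"x": 0,"y": 0,"z": 0.05,"ax": 0,"ay": 0,"az": 0}
    - {"gripper": 1,"x": 0,"y": 0,"z": 0,"ax": 0,"ay": 0,"az": 0}

```text
clock: 8.92
position: [547.8, -177.7, 74.2]
ee_rot: [-0.542, 0.84, 0.0, -0.0]
contact_force: [0.1, -0.1, -0.9]
gripper_width: 42.2
grasp_force: 61.3
```

Call:
send_rows:
  targets:
    - {"gripper": 1,"x": 0,"y": 0,"z": 0.05,"ax": 0,"ay": 0,"az": 0}
    - {"gripper": 1,"x": 0,"y": 0,"z": 0,"ax": 0,"ay": 0,"az": 0}

```text
clock: 9.08
position: [547.8, -177.7, 73.7]
ee_rot: [-0.542, 0.84, 0.0, -0.0]
contact_force: [0.0, -0.6, -1.4]
gripper_width: 42.3
grasp_force: 61.3
```

Call:
send_rows:
  targets:
    - {"gripper": 1,"x": 0,"y": 0,"z": 0.05,"ax": 0,"ay": 0,"az": 0}
    - {"gripper": 1,"x": 0,"y": 0,"z": 0,"ax": 0,"ay": 0,"az": 0}

```text
clock: 9.25
position: [547.8, -177.7, 73.2]
ee_rot: [-0.542, 0.84, 0.0, -0.0]
contact_force: [-1.0, -0.2, -1.5]
gripper_width: 42.3
grasp_force: 61.3
```

Call:
send_rows:
  targets:
    - {"gripper": 1,"x": 0,"y": 0,"z": 0.05,"ax": 0,"ay": 0,"az": 0}
    - {"gripper": 1,"x": 0,"y": 0,"z": 0,"ax": 0,"ay": 0,"az": 0}

```text
clock: 9.42
position: [547.8, -177.7, 72.7]
ee_rot: [-0.542, 0.84, 0.0, -0.0]
contact_force: [-0.5, -0.2, -1.1]
gripper_width: 42.4
grasp_force: 61.3
```

Call:
send_rows:
  targets:
    - {"gripper": 1,"x": 0,"y": 0,"z": 0.05,"ax": 0,"ay": 0,"az": 0}
    - {"gripper": 1,"x": 0,"y": 0,"z": 0,"ax": 0,"ay": 0,"az": 0}

```text
clock: 9.58
position: [547.8, -177.7, 72.2]
ee_rot: [-0.542, 0.84, 0.0, -0.0]
contact_force: [0.8, -0.3, -1.5]
gripper_width: 41.8
grasp_force: 61.3
```

Call:
send_rows:
  targets:
    - {"gripper": 1,"x": 0,"y": 0,"z": 0.05,"ax": 0,"ay": 0,"az": 0}
    - {"gripper": 1,"x": 0,"y": 0,"z": 0,"ax": 0,"ay": 0,"az": 0}

```text
clock: 9.75
position: [547.8, -177.7, 71.7]
ee_rot: [-0.542, 0.84, 0.0, -0.0]
contact_force: [-0.6, 0.1, -1.3]
gripper_width: 42.2
grasp_force: 61.3
```

Call:
send_rows:
  targets:
    - {"gripper": 1,"x": 0,"y": 0,"z": 0.05,"ax": 0,"ay": 0,"az": 0}
    - {"gripper": 1,"x": 0,"y": 0,"z": 0,"ax": 0,"ay": 0,"az": 0}

```text
clock: 9.92
position: [547.8, -177.7, 71.2]
ee_rot: [-0.542, 0.84, 0.0, -0.0]
contact_force: [-0.0, 0.8, -1.9]
gripper_width: 42.4
grasp_force: 61.3
```

Call:
send_rows:
  targets:
    - {"gripper": 1,"x": 0,"y": 0,"z": 0.05,"ax": 0,"ay": 0,"az": 0}
    - {"gripper": 1,"x": 0,"y": 0,"z": 0,"ax": 0,"ay": 0,"az": 0}

```text
clock: 10.08
position: [547.8, -177.7, 70.7]
ee_rot: [-0.542, 0.84, 0.0, -0.0]
contact_force: [-0.3, -0.1, -0.6]
gripper_width: 42.1
grasp_force: 61.3
```

Call:
send_rows:
  targets:
    - {"gripper": 1,"x": 0,"y": 0,"z": 0.05,"ax": 0,"ay": 0,"az": 0}
    - {"gripper": 1,"x": 0,"y": 0,"z": 0,"ax": 0,"ay": 0,"az": 0}

```text
clock: 10.25
position: [547.8, -177.7, 70.2]
ee_rot: [-0.542, 0.84, 0.0, -0.0]
contact_force: [0.3, -0.9, -2.0]
gripper_width: 42.1
grasp_force: 61.3
```

Call:
send_rows:
  targets:
    - {"gripper": 1,"x": 0,"y": 0,"z": 0.05,"ax": 0,"ay": 0,"az": 0}
    - {"gripper": 1,"x": 0,"y": 0,"z": 0,"ax": 0,"ay": 0,"az": 0}

```text
clock: 10.42
position: [547.8, -177.7, 69.7]
ee_rot: [-0.542, 0.84, 0.0, -0.0]
contact_force: [-0.2, -0.2, -1.7]
gripper_width: 42.5
grasp_force: 61.3
```

Call:
send_rows:
  targets:
    - {"gripper": 1,"x": 0,"y": 0,"z": 0.05,"ax": 0,"ay": 0,"az": 0}
    - {"gripper": 1,"x": 0,"y": 0,"z": 0,"ax": 0,"ay": 0,"az": 0}

```text
clock: 10.58
position: [547.8, -177.7, 69.2]
ee_rot: [-0.542, 0.84, 0.0, -0.0]
contact_force: [0.1, -1.0, -2.8]
gripper_width: 42.2
grasp_force: 61.3
```

Call:
send_rows:
  targets:
    - {"gripper": 1,"x": 0,"y": 0,"z": 0.05,"ax": 0,"ay": 0,"az": 0}
    - {"gripper": 1,"x": 0,"y": 0,"z": 0,"ax": 0,"ay": 0,"az": 0}

```text
clock: 10.75
position: [547.8, -177.7, 68.7]
ee_rot: [-0.542, 0.84, 0.0, -0.0]
contact_force: [0.1, -0.0, -1.6]
gripper_width: 41.8
grasp_force: 61.3
```

Call:
send_rows:
  targets:
    - {"gripper": 1,"x": 0,"y": 0,"z": 0.05,"ax": 0,"ay": 0,"az": 0}
    - {"gripper": 1,"x": 0,"y": 0,"z": 0,"ax": 0,"ay": 0,"az": 0}

```text
clock: 10.92
position: [547.9, -177.7, 68.4]
ee_rot: [-0.542, 0.84, -0.0, 0.0]
contact_force: [-0.6, 0.6, -0.4]
gripper_width: 42.6
grasp_force: 61.3
```

```bash
python3 -c "
from h import *
st()"
```

```text
t 10.92 pos [ 547.9 -177.7   68.4] xyaw -114.34 tilt [ 0.   -0.01] F [-0.6  0.6 -0.4] T [ 0.05  0.14 -0.02] w 42.6 g 61.3 j [-0.03  0.43 -0.29  0.   -0.85 -0.39]
```

Call:
send_rows:
  targets:
    - {"gripper": 1,"x": 0,"y": 0,"z": 0.03,"ax": 0,"ay": 0,"az": 0}
    - {"gripper": 1,"x": 0,"y": 0,"z": 0,"ax": 0,"ay": 0,"az": 0}
    - {"gripper": 1,"x": 0,"y": 0,"z": 0,"ax": 0,"ay": 0,"az": 0}

```text
clock: 11.17
position: [547.9, -177.7, 68.3]
ee_rot: [-0.542, 0.84, -0.0, 0.0]
contact_force: [-0.3, 0.9, 1.4]
gripper_width: 42.1
grasp_force: 61.3
```

```bash
python3 -c "
from h import *
st()"
```

```text
t 11.17 pos [ 547.9 -177.7   68.3] xyaw -114.34 tilt [ 0.01 -0.01] F [-0.3  0.9  1.4] T [ 0.14  0.24 -0.01] w 42.1 g 61.3 j [-0.03  0.43 -0.29  0.   -0.85 -0.39]
```

Call:
send_rows:
  targets:
    - {"gripper": 1,"x": 0,"y": 0,"z": 0,"ax": 0,"ay": 0,"az": 4}
    - {"gripper": 1,"x": 0,"y": 0,"z": 0,"ax": 0,"ay": 0,"az": 4}
    - {"gripper": 1,"x": 0,"y": 0,"z": 0,"ax": 0,"ay": 0,"az": 4}
    - {"gripper": 1,"x": 0,"y": 0,"z": 0,"ax": 0,"ay": 0,"az": 4}
    - {"gripper": 1,"x": 0,"y": 0,"z": 0,"ax": 0,"ay": 0,"az": 0}

```text
clock: 11.58
position: [548.4, -177.8, 68.3]
ee_rot: [-0.419, 0.908, -0.0, 0.0]
contact_force: [0.1, 0.1, 0.7]
gripper_width: 42.2
grasp_force: 61.3
```

```bash
python3 -c "
from h import *
st()"
```

```text
t 11.58 pos [ 548.4 -177.8   68.3] xyaw -130.41 tilt [ 0.06 -0.01] F [0.1 0.1 0.7] T [-0.01  0.04 -0.05] w 42.2 g 61.3 j [-0.03  0.43 -0.29  0.   -0.85 -0.67]
```

Call:
send_rows:
  targets:
    - {"gripper": 1,"x": 0,"y": 0,"z": 0,"ax": 0,"ay": 0,"az": 2.5}
    - {"gripper": 1,"x": 0,"y": 0,"z": 0,"ax": 0,"ay": 0,"az": 2.5}
    - {"gripper": 1,"x": 0,"y": 0,"z": 0,"ax": 0,"ay": 0,"az": 0}
    - {"gripper": 1,"x": 0,"y": 0,"z": 0,"ax": 0,"ay": 0,"az": 0}

```text
clock: 11.92
position: [548.3, -177.8, 68.3]
ee_rot: [-0.381, 0.925, -0.0, 0.0]
contact_force: [0.3, 0.1, 1.7]
gripper_width: 42.0
grasp_force: 61.3
```

```bash
python3 -c "
from h import *
st()"
```

```text
t 11.92 pos [ 548.3 -177.8   68.3] xyaw -135.21 tilt [ 0.05 -0.01] F [0.3 0.1 1.7] T [-0.03 -0.07 -0.01] w 42.0 g 61.3 j [-0.03  0.43 -0.29  0.   -0.85 -0.76]
```

Call:
send_rows:
  targets:
    - {"gripper": 1,"x": 0,"y": 0,"z": 0,"ax": 0,"ay": 0,"az": 2.5}
    - {"gripper": 1,"x": 0,"y": 0,"z": 0,"ax": 0,"ay": 0,"az": 2.5}
    - {"gripper": 1,"x": 0,"y": 0,"z": 0,"ax": 0,"ay": 0,"az": 0}
    - {"gripper": 1,"x": 0,"y": 0,"z": 0,"ax": 0,"ay": 0,"az": 0}

```text
clock: 12.25
position: [548.2, -177.8, 68.3]
ee_rot: [-0.34, 0.94, -0.0, 0.0]
contact_force: [0.6, -1.1, 1.3]
gripper_width: 42.0
grasp_force: 61.3
```

```bash
python3 -c "
from h import *
st()"
```

```text
t 12.25 pos [ 548.2 -177.8   68.3] xyaw -140.22 tilt [ 0.04 -0.01] F [ 0.6 -1.1  1.3] T [-0.02 -0.01 -0.05] w 42.0 g 61.3 j [-0.03  0.43 -0.29  0.   -0.85 -0.84]
```

Call:
send_rows:
  targets:
    - {"gripper": 1,"x": 0,"y": 0,"z": 0,"ax": 0,"ay": 0,"az": 2.5}
    - {"gripper": 1,"x": 0,"y": 0,"z": 0,"ax": 0,"ay": 0,"az": 2.5}
    - {"gripper": 1,"x": 0,"y": 0,"z": 0,"ax": 0,"ay": 0,"az": 0}
    - {"gripper": 1,"x": 0,"y": 0,"z": 0,"ax": 0,"ay": 0,"az": 0}

```text
clock: 12.58
position: [548.1, -177.8, 68.2]
ee_rot: [-0.299, 0.954, -0.0, 0.0]
contact_force: [0.3, 0.7, 1.6]
gripper_width: 42.5
grasp_force: 61.3
```

```bash
python3 -c "
from h import *
st()"
```

```text
t 12.58 pos [ 548.1 -177.8   68.2] xyaw -145.22 tilt [ 0.03 -0.01] F [0.3 0.7 1.6] T [-0.05 -0.03 -0.02] w 42.5 g 61.3 j [-0.03  0.43 -0.29  0.   -0.85 -0.93]
```

Call:
send_rows:
  targets:
    - {"gripper": 1,"x": 0,"y": 0,"z": 0,"ax": 0,"ay": 0,"az": 2.5}
    - {"gripper": 1,"x": 0,"y": 0,"z": 0,"ax": 0,"ay": 0,"az": 2.5}
    - {"gripper": 1,"x": 0,"y": 0,"z": 0,"ax": 0,"ay": 0,"az": 0}
    - {"gripper": 1,"x": 0,"y": 0,"z": 0,"ax": 0,"ay": 0,"az": 0}

```text
clock: 12.92
position: [548.1, -177.7, 68.2]
ee_rot: [-0.257, 0.966, -0.0, 0.0]
contact_force: [-0.2, -0.7, 3.4]
gripper_width: 42.0
grasp_force: 61.3
```

```bash
python3 -c "
from h import *
st()"
```

```text
t 12.92 pos [ 548.1 -177.7   68.2] xyaw -150.22 tilt [ 0.02 -0.01] F [-0.2 -0.7  3.4] T [-0.02 -0.01  0.03] w 42.0 g 61.3 j [-0.03  0.43 -0.29  0.   -0.85 -1.02]
```

Call:
send_rows:
  targets:
    - {"gripper": 1,"x": 0,"y": 0,"z": 0,"ax": 0,"ay": 0,"az": 2.5}
    - {"gripper": 1,"x": 0,"y": 0,"z": 0,"ax": 0,"ay": 0,"az": 2.5}
    - {"gripper": 1,"x": 0,"y": 0,"z": 0,"ax": 0,"ay": 0,"az": 0}
    - {"gripper": 1,"x": 0,"y": 0,"z": 0,"ax": 0,"ay": 0,"az": 0}

```text
clock: 13.25
position: [548.0, -177.7, 68.1]
ee_rot: [-0.215, 0.977, -0.0, 0.0]
contact_force: [0.1, 0.5, 3.6]
gripper_width: 42.4
grasp_force: 61.3
```

```bash
python3 -c "
from h import *
st()"
```

```text
t 13.25 pos [ 548.  -177.7   68.1] xyaw -155.22 tilt [ 0.02 -0.  ] F [0.1 0.5 3.6] T [-0.02  0.01  0.  ] w 42.4 g 61.3 j [-0.03  0.43 -0.29  0.   -0.85 -1.11]
```

Call:
send_rows:
  targets:
    - {"gripper": 1,"x": 0,"y": 0,"z": 0,"ax": 0,"ay": 0,"az": 2.5}
    - {"gripper": 1,"x": 0,"y": 0,"z": 0,"ax": 0,"ay": 0,"az": 2.5}
    - {"gripper": 1,"x": 0,"y": 0,"z": 0,"ax": 0,"ay": 0,"az": 0}
    - {"gripper": 1,"x": 0,"y": 0,"z": 0,"ax": 0,"ay": 0,"az": 0}

```text
clock: 13.58
position: [548.0, -177.7, 68.1]
ee_rot: [-0.172, 0.985, -0.0, 0.0]
contact_force: [0.5, -0.3, 3.3]
gripper_width: 42.2
grasp_force: 61.3
```

```bash
python3 -c "
from h import *
st()"
```

```text
t 13.58 pos [ 548.  -177.7   68.1] xyaw -160.22 tilt [ 0.01 -0.  ] F [ 0.5 -0.3  3.3] T [-0.01 -0.03 -0.03] w 42.2 g 61.3 j [-0.03  0.43 -0.29  0.   -0.85 -1.19]
```

Call:
send_rows:
  targets:
    - {"gripper": 1,"x": 0,"y": 0,"z": 0,"ax": 0,"ay": 0,"az": 2.5}
    - {"gripper": 1,"x": 0,"y": 0,"z": 0,"ax": 0,"ay": 0,"az": 2.5}
    - {"gripper": 1,"x": 0,"y": 0,"z": 0,"ax": 0,"ay": 0,"az": 0}
    - {"gripper": 1,"x": 0,"y": 0,"z": 0,"ax": 0,"ay": 0,"az": 0}

```text
clock: 13.92
position: [548.0, -177.7, 68.1]
ee_rot: [-0.129, 0.992, -0.0, 0.0]
contact_force: [0.4, -0.2, 3.0]
gripper_width: 42.1
grasp_force: 61.4
```

```bash
python3 -c "
from h import *
st()"
```

```text
t 13.92 pos [ 548.  -177.7   68.1] xyaw -165.23 tilt [ 0.01 -0.  ] F [ 0.4 -0.2  3. ] T [-0.02  0.01 -0.03] w 42.1 g 61.4 j [-0.03  0.43 -0.29  0.   -0.85 -1.28]
```

Call:
send_rows:
  targets:
    - {"gripper": 1,"x": 0,"y": 0,"z": 0,"ax": 0,"ay": 0,"az": 2.5}
    - {"gripper": 1,"x": 0,"y": 0,"z": 0,"ax": 0,"ay": 0,"az": 2.5}
    - {"gripper": 1,"x": 0,"y": 0,"z": 0,"ax": 0,"ay": 0,"az": 0}
    - {"gripper": 1,"x": 0,"y": 0,"z": 0,"ax": 0,"ay": 0,"az": 0}

```text
clock: 14.25
position: [547.9, -177.8, 68.1]
ee_rot: [-0.085, 0.996, -0.0, 0.0]
contact_force: [0.1, 0.4, 2.3]
gripper_width: 42.2
grasp_force: 61.4
```

```bash
python3 -c "
from h import *
st()"
```

```text
t 14.25 pos [ 547.9 -177.8   68.1] xyaw -170.23 tilt [ 0.01 -0.  ] F [0.1 0.4 2.3] T [-0.    0.03  0.02] w 42.2 g 61.4 j [-0.03  0.43 -0.29  0.   -0.85 -1.37]
```

Call:
send_rows:
  targets:
    - {"gripper": 1,"x": 0,"y": 0,"z": 0,"ax": 0,"ay": 0,"az": 2.5}
    - {"gripper": 1,"x": 0,"y": 0,"z": 0,"ax": 0,"ay": 0,"az": 2.5}
    - {"gripper": 1,"x": 0,"y": 0,"z": 0,"ax": 0,"ay": 0,"az": 0}
    - {"gripper": 1,"x": 0,"y": 0,"z": 0,"ax": 0,"ay": 0,"az": 0}

```text
clock: 14.58
position: [548.0, -177.7, 68.1]
ee_rot: [-0.042, 0.999, -0.0, 0.0]
contact_force: [-0.2, -0.6, 3.7]
gripper_width: 42.1
grasp_force: 61.4
```

```bash
python3 -c "
from h import *
st()"
```

```text
t 14.58 pos [ 548.  -177.7   68.1] xyaw -175.22 tilt [ 0.01 -0.  ] F [-0.2 -0.6  3.7] T [ 0.02  0.01 -0.03] w 42.1 g 61.4 j [-0.03  0.43 -0.29  0.   -0.85 -1.45]
```

Call:
send_rows:
  targets:
    - {"gripper": 1,"x": 0,"y": 0,"z": 0,"ax": 0,"ay": 0,"az": 2.5}
    - {"gripper": 1,"x": 0,"y": 0,"z": 0,"ax": 0,"ay": 0,"az": 2.5}
    - {"gripper": 1,"x": 0,"y": 0,"z": 0,"ax": 0,"ay": 0,"az": 0}
    - {"gripper": 1,"x": 0,"y": 0,"z": 0,"ax": 0,"ay": 0,"az": 0}

```text
clock: 14.92
position: [547.9, -177.8, 68.1]
ee_rot: [0.002, 1.0, -0.0, 0.0]
contact_force: [-0.4, -0.6, 3.2]
gripper_width: 42.0
grasp_force: 61.4
```

```bash
python3 -c "
from h import *
st()"
```

```text
t 14.92 pos [ 547.9 -177.8   68.1] xyaw 179.77 tilt [ 0.01 -0.  ] F [-0.4 -0.6  3.2] T [-0.05  0.05 -0.03] w 42.0 g 61.4 j [-0.03  0.43 -0.29  0.   -0.85 -1.54]
```

Call:
send_rows:
  targets:
    - {"gripper": 1,"x": 0,"y": 0,"z": 0,"ax": 0,"ay": 0,"az": 2}
    - {"gripper": 1,"x": 0,"y": 0,"z": 0,"ax": 0,"ay": 0,"az": 2}
    - {"gripper": 1,"x": 0,"y": 0,"z": 0,"ax": 0,"ay": 0,"az": 0}
    - {"gripper": 1,"x": 0,"y": 0,"z": 0,"ax": 0,"ay": 0,"az": 0}

```text
clock: 15.25
position: [547.8, -177.6, 68.0]
ee_rot: [0.037, 0.999, 0.0, -0.0]
contact_force: [-0.1, 0.6, 2.6]
gripper_width: 42.3
grasp_force: 61.4
```

```bash
python3 -c "
from h import *
st()"
```

```text
t 15.25 pos [ 547.8 -177.6   68. ] xyaw 175.77 tilt [-0.01  0.01] F [-0.1  0.6  2.6] T [ 0.07  0.12 -0.  ] w 42.3 g 61.4 j [-0.03  0.43 -0.29 -0.   -0.85 -1.61]
```

Call:
send_rows:
  targets:
    - {"gripper": 1,"x": 0,"y": 0,"z": 0,"ax": 0,"ay": 0,"az": 2}
    - {"gripper": 1,"x": 0,"y": 0,"z": 0,"ax": 0,"ay": 0,"az": 2}
    - {"gripper": 1,"x": 0,"y": 0,"z": 0,"ax": 0,"ay": 0,"az": 0}
    - {"gripper": 1,"x": 0,"y": 0,"z": 0,"ax": 0,"ay": 0,"az": 0}

```text
clock: 15.58
position: [547.5, -177.5, 67.8]
ee_rot: [0.072, 0.997, 0.0, -0.0]
contact_force: [-0.3, 2.0, 2.8]
gripper_width: 42.2
grasp_force: 61.5
```

```bash
python3 -c "
from h import *
st()"
```

```text
t 15.58 pos [ 547.5 -177.5   67.8] xyaw 171.77 tilt [-0.05  0.02] F [-0.3  2.   2.8] T [0.5  0.25 0.14] w 42.2 g 61.5 j [-0.03  0.43 -0.29 -0.   -0.85 -1.68]
```

Call:
send_rows:
  targets:
    - {"gripper": 1,"x": 0,"y": 0,"z": 0,"ax": 0,"ay": 0,"az": 2}
    - {"gripper": 1,"x": 0,"y": 0,"z": 0,"ax": 0,"ay": 0,"az": 0}
    - {"gripper": 1,"x": 0,"y": 0,"z": 0,"ax": 0,"ay": 0,"az": 0}

```text
clock: 15.83
position: [547.4, -177.5, 67.7]
ee_rot: [0.089, 0.996, 0.0, -0.001]
contact_force: [-1.4, 2.3, 2.1]
gripper_width: 41.9
grasp_force: 61.4
```

```bash
python3 -c "
from h import *
st()"
```

```text
t 15.83 pos [ 547.4 -177.5   67.7] xyaw 169.75 tilt [-0.06  0.02] F [-1.4  2.3  2.1] T [0.58 0.26 0.22] w 41.9 g 61.4 j [-0.03  0.43 -0.29 -0.   -0.85 -1.72]
```

Call:
send_rows:
  targets:
    - {"gripper": 1,"x": 0,"y": 0,"z": 0,"ax": 0,"ay": 0,"az": 2}
    - {"gripper": 1,"x": 0,"y": 0,"z": 0,"ax": 0,"ay": 0,"az": 0}
    - {"gripper": 1,"x": 0,"y": 0,"z": 0,"ax": 0,"ay": 0,"az": 0}

```text
clock: 16.08
position: [547.4, -177.5, 67.6]
ee_rot: [0.107, 0.994, 0.0, -0.001]
contact_force: [-0.7, 3.2, 1.1]
gripper_width: 42.4
grasp_force: 61.3
```

```bash
python3 -c "
from h import *
st()"
```

```text
t 16.08 pos [ 547.4 -177.5   67.6] xyaw 167.75 tilt [-0.06  0.02] F [-0.7  3.2  1.1] T [0.7  0.34 0.3 ] w 42.4 g 61.3 j [-0.03  0.43 -0.29 -0.   -0.85 -1.75]
```

Call:
send_rows:
  targets:
    - {"gripper": 1,"x": 0,"y": 0,"z": 0,"ax": 0,"ay": 0,"az": 1.5}
    - {"gripper": 1,"x": 0,"y": 0,"z": 0,"ax": 0,"ay": 0,"az": 0}
    - {"gripper": 1,"x": 0,"y": 0,"z": 0,"ax": 0,"ay": 0,"az": 0}

```text
clock: 16.33
position: [547.3, -177.5, 67.5]
ee_rot: [0.12, 0.993, 0.0, -0.001]
contact_force: [-1.3, 3.2, 0.6]
gripper_width: 41.9
grasp_force: 61.3
```

```bash
python3 -c "
from h import *
st()"
```

```text
t 16.33 pos [ 547.3 -177.5   67.5] xyaw 166.24 tilt [-0.08  0.02] F [-1.3  3.2  0.6] T [0.8  0.37 0.43] w 41.9 g 61.3 j [-0.03  0.43 -0.29 -0.   -0.85 -1.78]
```

Call:
send_rows:
  targets:
    - {"gripper": 1,"x": 0,"y": 0,"z": 0,"ax": 0,"ay": 0,"az": 0.5}
    - {"gripper": 1,"x": 0,"y": 0,"z": 0,"ax": 0,"ay": 0,"az": 0}
    - {"gripper": 1,"x": 0,"y": 0,"z": 0,"ax": 0,"ay": 0,"az": 0}

```text
clock: 16.58
position: [547.3, -177.5, 67.6]
ee_rot: [0.125, 0.992, 0.0, -0.001]
contact_force: [-1.9, 3.1, -0.1]
gripper_width: 42.0
grasp_force: 61.2
```

```bash
python3 -c "
from h import *
st()"
```

```text
t 16.58 pos [ 547.3 -177.5   67.6] xyaw 165.67 tilt [-0.07  0.02] F [-1.9  3.1 -0.1] T [1.02 0.41 0.45] w 42.0 g 61.2 j [-0.03  0.43 -0.29 -0.   -0.85 -1.79]
```

Call:
send_rows:
  targets:
    - {"gripper": -0.5,"x": 0,"y": 0,"z": 0,"ax": 0,"ay": 0,"az": 0}
    - {"gripper": -0.5,"x": 0,"y": 0,"z": 0,"ax": 0,"ay": 0,"az": 0}
    - {"gripper": -0.5,"x": 0,"y": 0,"z": 0,"ax": 0,"ay": 0,"az": 0}
    - {"gripper": -0.5,"x": 0,"y": 0,"z": 0,"ax": 0,"ay": 0,"az": 0}

```text
clock: 16.92
position: [548.4, -178.1, 68.4]
ee_rot: [0.125, 0.992, -0.0, 0.001]
contact_force: [-0.0, -0.4, 0.1]
gripper_width: 64.1
grasp_force: 0.0
```

Call:
send_rows:
  targets:
    - {"gripper": -0.5,"x": 0,"y": 0,"z": -1,"ax": 0,"ay": 0,"az": 0}
    - {"gripper": -0.5,"x": 0,"y": 0,"z": -2,"ax": 0,"ay": 0,"az": 0}
    - {"gripper": -0.5,"x": 0,"y": 0,"z": -3,"ax": 0,"ay": 0,"az": 0}
    - {"gripper": -0.5,"x": 0,"y": 0,"z": -3,"ax": 0,"ay": 0,"az": 0}
    - {"gripper": -0.5,"x": 0,"y": 0,"z": 0,"ax": 0,"ay": 0,"az": 0}

```text
clock: 17.33
position: [552.3, -179.0, 165.9]
ee_rot: [0.124, 0.992, -0.001, 0.007]
contact_force: [0.8, 0.3, 0.2]
gripper_width: 64.0
grasp_force: 0.0
```

```bash
python3 -c "
from h import *
st()
im,d=arm.get_image('side')
P=cloud('side',d,(325,175,60,50)).reshape(-1,3);k=(abs(P[:,0]-547)<40)&(abs(P[:,1]+177)<40)
print(np.histogram(P[k,2],bins=np.arange(60,180,4)))
q=P[k&(P[:,2]>114)&(P[:,2]<124)];print(len(q),np.median(q,0),cv2.minEnclosingCircle(q[:,:2].astype(np.float32)))
a=cv2.resize(im[140:260,300:400],(500,600),interpolation=cv2.INTER_CUBIC)
cv2.imwrite('pics/end.png',(255*(a/255.)**.6).astype(np.uint8)[:,:,::-1])
"
```

```text
t 17.33 pos [ 552.3 -179.   165.9] xyaw 165.72 tilt [ 0.8 -0.2] F [0.8 0.3 0.2] T [ 0.04 -0.07  0.01] w 64.0 g 0.0 j [-0.03  0.33 -0.17  0.   -1.05 -1.79]
(array([196,  15,  47,  45,  49,  50, 107, 120,  35,  31,  27,  34,  33,
        37,  83,  64,   0,   0,   0,   0,   0,   0,   0,   0,   0,   0,
         0,   0,   0]), array([ 60,  64,  68,  72,  76,  80,  84,  88,  92,  96, 100, 104, 108,
       112, 116, 120, 124, 128, 132, 136, 140, 144, 148, 152, 156, 160,
       164, 168, 172, 176]))
169 [ 545.14821941 -172.28881411  119.56084794] ((545.0220947265625, -178.78115844726562), 23.989315032958984)
```

View pics/end.png

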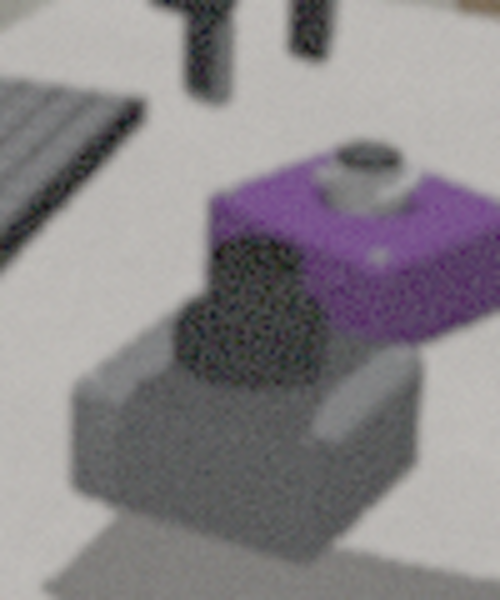

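The lid sits level on the port, spanning crop (180–325, 240–385), with its knob top at about 120 mm as expected. The gripper is well clear above it.

```bash
python3 -c "
from bench import arm
print(arm.job_done())"
```

```text
the job is handed in; nothing more can be done
None
```

The lid is on the small grey housing's port, turned about 80° clockwise until the torque reached 0.45 N m (roughly 14–16 N on the seal), then released with the gripper clear; the job is handed in at about 17 s.

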